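# Close the bench mill to its half-turned purge position

## Task

Get the bench mill ready for purging: slide its flat grey cover fully shut over the bead compartment, then put the lid with the bar handle into the open round barrel and let it sit down flat on the rim, its two lugs passing through the two gaps. Turn it clockwise (seen from above) halfway to its lock, so that the bar handle points at the two small round studs on the rim, never as far as the lock's click, and finish still gripping the handle, holding the lid still there. Leave everything else where it stands.

Things in the scene. Friction and masses are not known exactly. Their poses are not given: they have to be found in the camera images.
- mill: White bench mill, 220 mm (x) by 295 mm (y), fixed. Origin on the work surface, z up; its front, with the control knob, faces -x. Left (+y) half: an open aluminium barrel (chamber); behind the barrel a housing 110 mm high whose front starts 72 mm from the barrel's axis. Right half: a 140 mm wide block 100 mm high with a bead compartment in its front part, see cover.
- chamber (a point): Centre of the barrel's mouth, level with its rim (110 mm above the work surface), at (-20, 90, 110) mm in the mill's frame; has the mill's axes. Barrel 112 mm outside diameter; bore 64 mm; under a 6 mm thick lip runs a groove of 82 mm diameter. A seated lid has 3 to 4 mm sideways play and turns easily, clockwise only, from the gaps to the lock's end stop at 90 degrees.
- gap (a point): Outer end of one of the lip's two gaps for the lugs, level with the rim, 41 mm from the barrel's axis along the mill's +x; the other lies opposite, along -x. Each gap is 20 mm wide (6 degrees of turning play) and is marked by a black rectangle on the rim.
- stud (a point): Foot of one of the two round studs (6 mm diameter, 5 mm high) on the rim, 50 mm from the barrel's axis, at -45 degrees (clockwise from above) from the mill's x axis; the other lies opposite. They mark the halfway position of the bar handle.
- click (a joint): Spring plunger of the lock, inside the groove: 0 when at rest, grows (m) as a lug pushes it back, at about 60 to 80 degrees of turn; that is the lock click.
- cover (a joint): Flat grey slide cover, 110 mm (x) by 122 mm (y) by 5 mm, lying on the right block, its top 105.5 mm above the work surface. Slides along the mill's x axis: 0 m = fully shut (at the end stop, towards the front, -x), 0.09 = fully open. Friction about 1.5 N; stays where it is left.
- cover_tab (a point): Centre of the top of the cover's upright grip tab: 12 mm thick along the mill's x, 46 mm wide along y, rising 31 mm above the cover's top. Top 136.5 mm above the work surface. Has the mill's axes; at (-55, -60) mm in the mill's x, y when shut.
- lid: Bayonet lid, loose, about 0.2 kg, upright on the work surface. Origin at the centre of its underside. Plug 57 mm diameter, 16 mm deep; then a flange 88 mm diameter, from 16 to 24 mm; then a bar handle 70 mm long along the lid's x, 16 mm wide, from 24 to 55 mm. Two lugs at the plug's foot, under the bar's ends, 13 mm wide, 7 mm high, reaching 37 mm from the axis. Half-turn symmetric.
- lid_seat (a point): Centre of the underside of the lid's flange, 16 mm above the lid's origin; meets chamber when the lid sits flat on the rim.
- plain_lid: Bystander: lid of the same size but without lugs and with a round knob (26 mm diameter) instead of the bar. Origin at the centre of its underside.
- cup: Bystander: clear specimen cup with screw cap, 60 mm diameter, 70 mm high. Origin under its centre.
- amber: Bystander: amber bottle, 64 mm diameter, 160 mm high. Origin under its centre.
- timer: Bystander: flat white timer, 50 by 75 by 18 mm. Origin under its centre.
- tubes: Bystander: three black-capped tubes on a white foot 50 by 130 mm, 81 mm high. Origin under its centre.
- spatula: Bystander: steel spatula 170 mm long, lying flat. Origin under its middle.
Not all that is in view belongs to the job. Leave any yellow look-alike of the lid alone.

How it is judged:
By the outcome, as a careful person would: the job done as asked, in the order asked, and still so for the second after the job is handed in, while the arm keeps its last pose, push and grip.
It also fails if it takes over 58 s, if anything falls off the work surface, if the arm or the gripper's body presses on something with over 40 N, if the wrist force passes 120 N, or if a joint passes its speed limit or range.

## Robot

A 6-joint arm with a two-finger parallel gripper is mounted at the origin on the work surface. World frame = base frame: x ahead of the robot, y to its left, z up, the work surface at z = 0. Lengths are in m, angles in rad, forces in N, time in s.
With the tool pointing down it reaches from about 0.35 to 0.875 m from the base axis. Payload 4.2 kg.
Tool frame: the origin (TCP) lies midway between the tips of the shut fingers; the grasp point (between the pads) lies 19 mm behind it; z points along the fingers, y is the direction in which the jaws open and shut (so a half turn about z gives the same grasp; the last joint's range is limited). The gripper opens to 85 mm and grips with 20 to 120 N. Pads are 22 mm wide; open, the fingers measure 114 mm over their backs; the gripper's body (76 mm by 85 mm) begins 54 mm behind the grasp point. The pads swing forward as they close: fully open they stand 13 mm farther back than shut.
Start: joints at [-0.855, 0.385, 0.008, 0, -1.194, -0.259], TCP at [0.276, -0.561, 0.231] pointing down, gripper open.
Joint ranges: [-3.14, 3.14], [-1.21, 2.06], [-1.07, 1.41], [-3.16, 2.05], [-2.99, -0.16], [-3.1, 3.1]. Speed limits (rad/s): [2.79, 2.79, 3.14, 3.14, 3.14, 3.14].

## Interface

Orientations are given as a 3x3 rotation matrix whose columns are the frame's x, y, z axes.
In Python, from station import ctrl gives the robot as it stands. The module is installed in compiled form; this text tells all that it offers. Calls block until the motion is done:
- ctrl.move_pose(position, orientation): joint-space move of the TCP to a pose.
- ctrl.move_linear(position, rot=None, max_speed=0.15, force_limit=None): straight line of the TCP; rot=None keeps the orientation; max_speed is the mean speed in m/s. With force_limit (N) it stops when the force on the tool has changed by that much, and returns True; else False.
- ctrl.set_joints(angles): joint-space move.
- ctrl.command_gripper(opening, effort=None): finger opening in m; effort is the grip in N (None keeps the last); returns when the fingers have stopped.
- ctrl.pause(seconds).
- ctrl.ik(position, orientation): joint angles nearest the present ones, or None.
- ctrl.get_state(): the state.
- ctrl.snapshot(name): name is "side" or "top"; returns a dict with "img" (400x640x3 uint8, red, green, blue), "z_map" (400x640 float32, m along the optical axis (not along the pixel's ray), 0 where there is no reading), "K" (3x3 intrinsics, pixels), "R" (3x3) and "t" (3): a world point X has camera coordinates R X + t. Camera axes: x right, y down, z forward; pixel columns grow to the right and rows downward; lengths in m; the calibration is good to about 2 mm. A picture is of the moment at which its call begins.
A pose or a line that the arm cannot do raises ctrl.IKError and nothing moves.
- ctrl.job_done(): hands the job in, once; it reports no verdict.
The state is a dict: "t": time; "joint_positions": joint angles; "joint_velocities": joint speeds; "joint_efforts": joint torques, N m; "tool_pos": TCP position; "tool_rot": TCP orientation; "ft_force": force on the tool from outside, world axes, zero at the start; "wrist_torque": the same for the moment, N m; "finger_gap": finger opening in m.
Only numpy, scipy, OpenCV 4.12 (cv2) and the standard library are available. Lean on these libraries where they do the work, as an engineer would, in place of code of your own. Each camera call takes 0.05 s, during which the arm holds its last target. There are 200 camera calls.

## Working session

There is one attempt and no reset: what is moved stays moved. The work goes in short steps, each a Python script; the robot and the scene stay as the last script left them, time stands still between calls to the robot, and variables do not carry over. Pictures are saved under pics/ and viewed, about 8 in all and at most 12, crops included, and the job is handed in when it is done.

```bash
mkdir -p pics; cat > h.py <<'E'
import numpy as np, cv2
from station import ctrl
def snap(n,fn=None):
    s=ctrl.snapshot(n)
    s={k:np.asarray(v) for k,v in s.items()}
    if fn: cv2.imwrite('pics/'+fn,cv2.cvtColor(s['img'],cv2.COLOR_RGB2BGR))
    return s
def ray(s,u,v,z):
    "pixel -> world point on plane at height z"
    c=-s['R'].T@s['t']; d=s['R'].T@np.linalg.inv(s['K'])@np.array([u,v,1.])
    return c+d*(z-c[2])/d[2]
def world(s):
    "depth map -> HxWx3 world points"
    z=s['z_map']; v,u=np.mgrid[:z.shape[0],:z.shape[1]]
    p=np.stack([u,v,np.ones_like(u)],-1)@np.linalg.inv(s['K']).T*z[...,None]
    return (p-s['t'])@s['R']
def down(a):
    "tool down, jaw axis y at world angle a"
    y=np.array([np.cos(a),np.sin(a),0]); z=np.array([0,0,-1.]); return np.stack([np.cross(y,z),y,z],1)
E
python3 - <<'E'
from h import *
a=snap('top','top0.png'); b=snap('side','side0.png')
for s in(a,b): print(s['K'].round(1).tolist(),(-s['R'].T@s['t']).round(3),s['R'].round(3).tolist(),(s['z_map']>0).mean())
st=ctrl.get_state(); print(st['t'],st['tool_pos'],np.round(st['tool_rot'],3).tolist(),st['finger_gap'])
np.savez('s0.npz',**{'a_'+k:v for k,v in a.items()},**{'b_'+k:v for k,v in b.items()})
E
```

```text
[[430.9, 0.0, 320.8], [0.0, 430.9, 201.7], [0.0, 0.0, 1.0]] [0.452 0.028 1.15 ] [[-0.027, -0.999, -0.019], [-0.998, 0.028, -0.057], [0.057, 0.018, -0.998]] 0.9960703125
[[401.7, 0.0, 316.7], [0.0, 401.7, 207.6], [0.0, 0.0, 1.0]] [0.278 0.84  1.039] [[-0.955, -0.297, 0.007], [-0.222, 0.697, -0.682], [0.198, -0.653, -0.731]] 0.99590625
0.1 [ 0.27542965 -0.56046397  0.23032872] [[-0.898, -0.441, -0.001], [-0.441, 0.898, 0.002], [0.0, 0.002, -1.0]] 0.08545480914715976
```

View pics/top0.png

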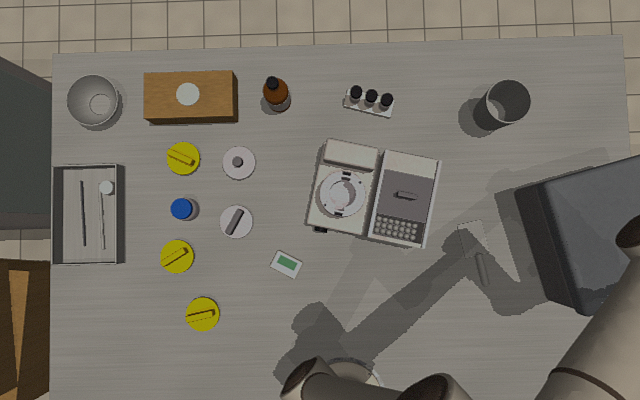

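View pics/side0.png

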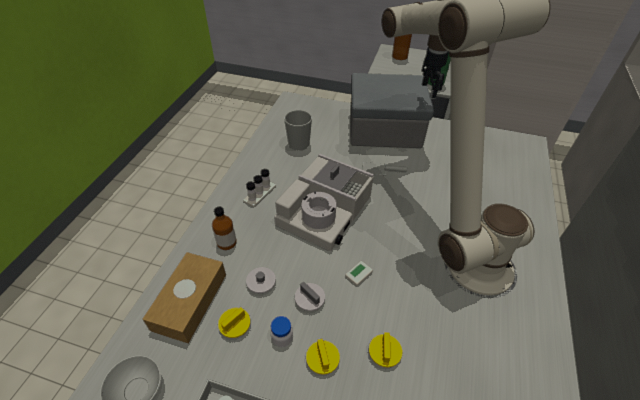

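The top view shows the mill, with the barrel at about (342,193), the cover tab at (405,196) and beads visible at (398,230). There are five lid-like things:
- Grey with a bar at (236,221)
- White with a round knob at (238,162), the plain lid
- Three yellow look-alikes at (183,158), (177,257) and (202,314)

The grey-bar one at (236,221) fits the description: it isn't yellow and has a bar. I'll confirm it in a crop while measuring.

```bash
cat > meas.py <<'E'
from h import *
d=np.load('s0.npz'); A={k[2:]:d[k] for k in d if k[0]=='a'}; B={k[2:]:d[k] for k in d if k[0]=='b'}
img=cv2.cvtColor(A['img'],cv2.COLOR_RGB2BGR)
l=cv2.resize(img[185:255,200:270],None,fx=5.5,fy=5.5,interpolation=cv2.INTER_CUBIC); m=cv2.resize(img[128:258,300:450],None,fx=2.962,fy=2.962,interpolation=cv2.INTER_CUBIC)[:385]
cv2.imwrite('pics/crop0.png',np.hstack([l[:385],m[:385,:410]]))
def rect(P,mask,t):
    q=P[mask][:,:2]
    if len(q)<5: print(t,len(q));return
    q=q*1000; (c,sz,a)=cv2.minAreaRect(q.astype(np.float32)); print(t,len(q),'c',np.round(c,1),'sz',np.round(sz,1),'a',round(a,1),'mean',q.mean(0).round(1),'z',np.median(P[mask][:,2]).round(4))
for n,S in(('top',A),('side',B)):
    P=world(S); z=P[...,2]
    L0=ray(A,236,221,.05); T0=ray(A,405,196,.13); C0=ray(A,342,193,.11)
    near=lambda c,r:np.hypot(P[...,0]-c[0],P[...,1]-c[1])<r
    print(n,L0,T0,C0)
    rect(P,near(L0,.06)&(z>.047)&(z<.07),'bar')
    rect(P,near(L0,.06)&(z>.018)&(z<.03),'flange')
    rect(P,near(T0,.06)&(z>.128)&(z<.15),'tab')
    rect(P,near(T0,.12)&(z>.102)&(z<.109),'cover')
    k=near(C0,.08)&(z>.106)&(z<.114); rect(P,k,'rim')
    q=P[k]*1000
    if len(q):
        k2=cv2.minEnclosingCircle(q[:,:2].astype(np.float32)); print('rimcirc',k2)
    rect(P,near((C0+T0)/2,.25)&(z>.02)&(z<.2),'mill')
E
python3 meas.py
```

```text
top [0.47182932 0.26657905 0.05      ] [ 0.5186424  -0.15279117  0.13      ] [ 0.53148136 -0.00482071  0.11      ]
bar 180 c [471.3 273.3] sz [16.8 69.8] a 60.2 mean [471.1 272.6] z 0.0551
flange 660 c [471.1 273.2] sz [85.9 86.8] a 21.5 mean [471.5 271.6] z 0.0244
tab 107 c [ 521.4 -155.9] sz [44.9 12.7] a 77.4 mean [ 520.9 -155.8] z 0.1359
cover 2705 c [ 520.8 -129.3] sz [193.1 217.7] a 76.4 mean [ 523.8 -152.8] z 0.1057
rim 1054 c [543.7  -5. ] sz [135. 121.] a 19.9 mean [534.8  -5.5] z 0.1101
rimcirc ((542.9533081054688, -17.14262580871582), 72.37985229492188)
mill 10896 c [591.5 -93.7] sz [295.5 362.9] a 76.5 mean [536.3 -83.1] z 0.1012
side [0.47182932 0.26657905 0.05      ] [ 0.5186424  -0.15279117  0.13      ] [ 0.53148136 -0.00482071  0.11      ]
bar 138 c [468.9 271.6] sz [17.1 69.1] a 61.6 mean [467.8 273. ] z 0.0549
flange 469 c [469.1 271. ] sz [85.4 85.3] a 65.3 mean [468.5 276.3] z 0.024
tab 44 c [ 518.8 -159.8] sz [45.9 12.1] a 73.9 mean [ 519.1 -157.1] z 0.1355
cover 978 c [ 518.1 -132.4] sz [199. 221.] a 78.1 mean [ 522.  -148.3] z 0.1057
rim 494 c [538.6 -12.9] sz [111.9 136.5] a 57.5 mean [533.4  -5.5] z 0.11
rimcirc ((542.6599731445312, -6.3870954513549805), 68.8952407836914)
mill 5883 c [591.9 -94.8] sz [303.4 362.3] a 78.0 mean [533.  -60.4] z 0.0883
```

View pics/crop0.png

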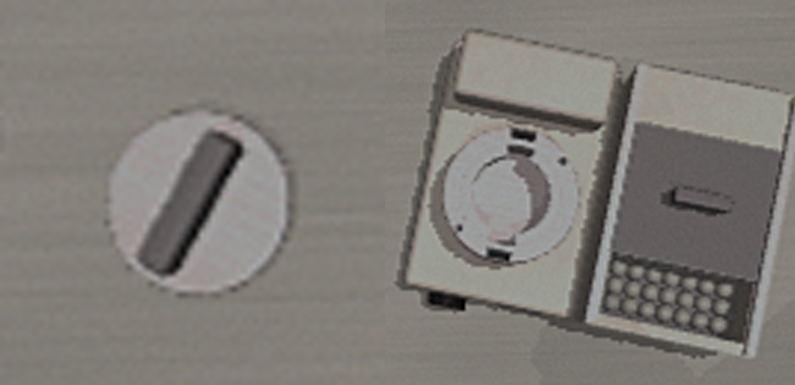

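The left part of the crop confirms the lid: a grey bar on a light flange at (236,221). The right part shows the gap marks at crop (522,133) and (497,256), the studs at (562,161) and (459,228), and the cover partly open with beads visible. Next I'll refine the rim centre and yaw, then slide the cover.

```bash
cat > rim.py <<'E'
from h import *
def rim(S,C0=(.532,-.005),zr=.11,pr=True):
    P=world(S); z=P[...,2]; g=cv2.cvtColor(S['img'],cv2.COLOR_RGB2GRAY)
    k=((np.hypot(P[...,0]-C0[0],P[...,1]-C0[1])<.066)&(z>.106)&(z<.117)).astype(np.uint8)
    n,lab,st,_=cv2.connectedComponentsWithStats(k,connectivity=4); i=1+st[1:,4].argmax()
    h=max(cv2.findContours((lab==i).astype(np.uint8),cv2.RETR_EXTERNAL,cv2.CHAIN_APPROX_NONE)[0],key=len)[:,0]
    W=np.array([ray(S,u,v,zr)[:2] for u,v in h])*1000
    (c,ax,_)=cv2.fitEllipse(W.astype(np.float32)); 
    v,u=np.nonzero((lab==i)|(k>0)); X=np.array([ray(S,a,b,zr)[:2] for a,b in zip(u,v)])*1000-c
    r=np.hypot(*X.T); w=(r>39)&(r<56)
    m=np.zeros_like(g); dk=w&(g[v,u]<70); m[v[dk],u[dk]]=1
    n,lab,st,ce=cv2.connectedComponentsWithStats(m)
    bl=[(st[j,4],*np.round(ray(S,*ce[j],zr)[:2]*1000-c,1)) for j in range(1,n)]
    bl=[(b[0],np.round(b[1:],1).tolist(),round(float(np.degrees(np.arctan2(b[2],b[1]))),1)) for b in bl]
    return np.round(c,1),np.round(ax,1),bl
if __name__=='__main__':
    d=np.load('s0.npz')
    for p in 'ab': print(*rim({k[2:]:d[k] for k in d if k[0]==p}),sep='\n')
E
python3 rim.py
```

```text
[531.   -4.5]
[108.5 109.4]
[(np.int32(21), [48.3, -12.4], -14.4), (np.int32(2), [26.0, -43.4], -59.1), (np.int32(2), [-26.2, 41.6], 122.2), (np.int32(20), [-48.8, 10.8], 167.5)]
[529.1  -6.2]
[108.7 110.8]
[(np.int32(2), [27.7, -47.8], -59.9), (np.int32(11), [50.6, -13.3], -14.7), (np.int32(11), [-50.3, 9.6], 169.2)]
```

Rim centre is about (530,-5), yaw about -13.2° and rim z 0.110. The cover is about 60 mm open. Sliding it now.

```bash
cat >> h.py <<'E'
YAW=np.radians(-13.2); EX=np.array([np.cos(YAW),np.sin(YAW)]); EY=np.array([-EX[1],EX[0]])
TAB=np.array([.5200,-.1578]); CH=np.array([.530,-.0053])
E
python3 - <<'E'
from h import *
R=down(YAW+np.pi/2)
q=TAB+EX*.045
print(ctrl.ik([*q,.18],R))
ctrl.command_gripper(0.0,40)
ctrl.move_pose([*q,.18],R)
ctrl.move_linear([*q,.117],max_speed=.1,force_limit=15)
f0=ctrl.get_state(); print(f0['t'],f0['tool_pos'],f0['ft_force'])
e=TAB-EX*.060
r=ctrl.move_linear([*e,.117],max_speed=.07,force_limit=9)
s=ctrl.get_state(); p=np.array(s['tool_pos']); print(r,s['t'],p,s['ft_force'],'mill dx from tab0',(p[:2]-TAB)@EX)
a=snap('top','top1.png'); b=snap('side')
for S in(a,b):
    P=world(S);z=P[...,2];k=(np.hypot(P[...,0]-p[0],P[...,1]-p[1])<.07)&(z>.102)&(z<.109)
i=cv2.cvtColor(a['img'],cv2.COLOR_RGB2BGR)[120:270,290:460]; cv2.imwrite('pics/crop1.png',cv2.resize(i,None,fx=4,fy=4))
E
```

```text
[-0.01464685  0.36360427 -0.15990536  0.         -1.0472867  -1.78653294]
3.4333 [ 0.56429943 -0.16831965  0.11753255] [-0.40773297  0.45571006 -0.01787869]
True 4.5917 [ 0.47822794 -0.14751466  0.11761388] [ 1.50448767 -1.37918374  1.30810657] mill dx from tab0 -0.04301706066340744
```

View pics/crop1.png

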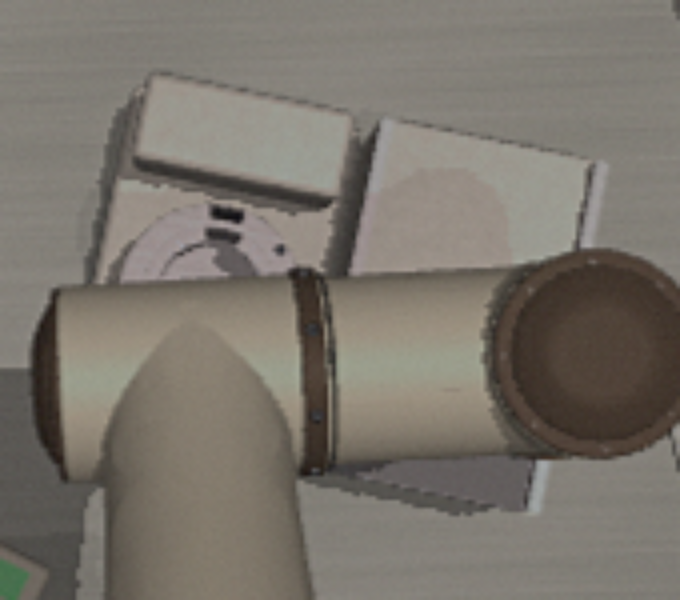

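The push stopped at -43 mm, where the shut position should be, though the arm hides the tab in the picture. I'll push once more to make sure, back off, go over to the lid and check the cover from there.

```bash
python3 - <<'E'
from h import *
from meas import rect
p=np.array(ctrl.get_state()['tool_pos'])
r=ctrl.move_linear([*(p[:2]-EX*.015),.117],max_speed=.04,force_limit=12)
s=ctrl.get_state(); p=np.array(s['tool_pos']); print(r,s['t'],p,s['ft_force'],(p[:2]-TAB)@EX)
q=p[:2]+EX*.01
ctrl.move_linear([*q,.117],max_speed=.1); ctrl.move_linear([*q,.19],max_speed=.2)
L=np.array([.4701,.2724]); R=down(np.radians(61))
print(ctrl.ik([*L,.16],R))
ctrl.command_gripper(.06,60)
ctrl.move_pose([*L,.16],R)
print(ctrl.get_state()['t'],ctrl.get_state()['joint_positions'])
a=snap('top','top2.png'); b=snap('side','side2.png')
np.savez('s2.npz',**{'a_'+k:v for k,v in a.items()},**{'b_'+k:v for k,v in b.items()})
for S in(a,b):
    P=world(S);z=P[...,2];rect(P,(np.hypot(P[...,0]-.46,P[...,1]+.144)<.06)&(z>.128)&(z<.15),'tab'); 
i=cv2.cvtColor(a['img'],cv2.COLOR_RGB2BGR)[120:270,290:460]; j=cv2.cvtColor(b['img'],cv2.COLOR_RGB2BGR)[230:380,250:420]
cv2.imwrite('pics/crop2.png',np.hstack([cv2.resize(i,None,fx=2.3,fy=2.3),cv2.resize(j,None,fx=2.3,fy=2.3)]))
E
```

```text
top [0.47182932 0.26657905 0.05      ] [ 0.5186424  -0.15279117  0.13      ] [ 0.53148136 -0.00482071  0.11      ]
bar 180 c [471.3 273.3] sz [16.8 69.8] a 60.2 mean [471.1 272.6] z 0.0551
flange 660 c [471.1 273.2] sz [85.9 86.8] a 21.5 mean [471.5 271.6] z 0.0244
tab 107 c [ 521.4 -155.9] sz [44.9 12.7] a 77.4 mean [ 520.9 -155.8] z 0.1359
cover 2705 c [ 520.8 -129.3] sz [193.1 217.7] a 76.4 mean [ 523.8 -152.8] z 0.1057
rim 1054 c [543.7  -5. ] sz [135. 121.] a 19.9 mean [534.8  -5.5] z 0.1101
rimcirc ((542.9533081054688, -17.14262580871582), 72.37985229492188)
mill 10896 c [591.5 -93.7] sz [295.5 362.9] a 76.5 mean [536.3 -83.1] z 0.1012
side [0.47182932 0.26657905 0.05      ] [ 0.5186424  -0.15279117  0.13      ] [ 0.53148136 -0.00482071  0.11      ]
bar 138 c [468.9 271.6] sz [17.1 69.1] a 61.6 mean [467.8 273. ] z 0.0549
flange 469 c [469.1 271. ] sz [85.4 85.3] a 65.3 mean [468.5 276.3] z 0.024
tab 44 c [ 518.8 -159.8] sz [45.9 12.1] a 73.9 mean [ 519.1 -157.1] z 0.1355
cover 978 c [ 518.1 -132.4] sz [199. 221.] a 78.1 mean [ 522.  -148.3] z 0.1057
rim 494 c [538.6 -12.9] sz [111.9 136.5] a 57.5 mean [533.4  -5.5] z 0.11
rimcirc ((542.6599731445312, -6.3870954513549805), 68.8952407836914)
mill 5883 c [591.9 -94.8] sz [303.4 362.3] a 78.0 mean [533.  -60.4] z 0.0883
True 4.925 [ 0.47836242 -0.14733008  0.11738623] [0.74824784 0.32422194 1.11519235] -0.04292828505112976
[ 0.82370567  0.3110656  -0.29620018  0.         -0.96353055 -2.90064748]
7.85 [ 8.22549070e-01  3.10779920e-01 -2.96405363e-01  1.18296922e-05
 -9.63651464e-01 -2.90035195e+00]
tab 103 c [ 462.1 -141.8] sz [45.7 12. ] a 76.4 mean [ 462.1 -141.6] z 0.1363
tab 45 c [ 459.8 -143.9] sz [46.9 12.2] a 76.0 mean [ 460.3 -142.3] z 0.1357
```

View pics/crop2.png

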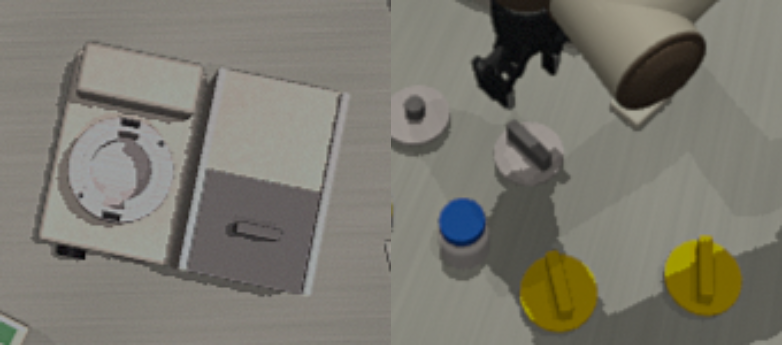

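The cover reads shut: the tab is at mill x of about -56 mm (expected -55), and the left crop shows the compartment covered. In the right crop the gripper is above the grey-bar lid and roughly lined up with it. Grasping now.

```bash
sed -i 's/^for n,S in((/for n,S in () if __name__!="__main__" else ((/' meas.py; python3 - <<'E'
from h import *
L=np.array([.4701,.2724])
r=ctrl.move_linear([*L,.028],max_speed=.12,force_limit=8); s=ctrl.get_state(); print(r,s['t'],s['tool_pos'],s['ft_force'])
if r: raise SystemExit
f0=np.array(s['ft_force'])
ctrl.command_gripper(0.0,70); s=ctrl.get_state(); print('gap',s['finger_gap'],s['tool_pos'],s['ft_force'])
ctrl.move_linear([*L,.20],max_speed=.2); s=ctrl.get_state(); print(s['t'],'gap',s['finger_gap'],s['ft_force'])
R=down(YAW+np.pi/2)
print(ctrl.ik([*CH,.20],R))
ctrl.move_pose([*CH,.18],R); ctrl.pause(.2)
s=ctrl.get_state(); print(s['t'],s['tool_pos'],s['joint_positions'],s['ft_force'])
a=snap('top'); b=snap('side','side3.png')
np.savez('s3.npz',**{'a_'+k:v for k,v in a.items()},**{'b_'+k:v for k,v in b.items()})
ia=cv2.cvtColor(a['img'],cv2.COLOR_RGB2BGR)[120:270,290:460]; j=cv2.cvtColor(b['img'],cv2.COLOR_RGB2BGR)[130:280,240:410]
cv2.imwrite('pics/crop3.png',np.hstack([cv2.resize(ia,None,fx=2,fy=2),cv2.resize(j,None,fx=2.67,fy=2.67)[:300]]) if 0 else cv2.resize(j,None,fx=4,fy=4,interpolation=cv2.INTER_CUBIC))
P=world(b);z=P[...,2];k=(np.hypot(P[...,0]-CH[0],P[...,1]-CH[1])<.06)&(z>.168)&(z<.181)
q=P[k]*1000; print(len(q), np.median(q,0), q.min(0),q.max(0), cv2.minEnclosingCircle(q[:,:2].astype(np.float32)))
E
```

```text
False 9.2 [0.47057013 0.27283126 0.02870604] [ 0.51741846 -0.19996622  0.40324441]
gap 0.014797118543622445 [0.4703975  0.27259731 0.02853451] [-0.24468742 -1.01227897  4.01818035]
10.675 gap 0.014849064099634551 [-0.35062929  0.1949025  -2.47105555]
[ 0.29625989  0.24989521 -0.271934    0.         -1.04896711 -2.09743968]
11.975 [ 0.53012334 -0.00421116  0.18000531] [ 2.98219079e-01  2.69173788e-01 -3.00343243e-01 -5.88259579e-05
 -1.00113928e+00 -2.09769754e+00] [ 0.70827531  0.48315958 -2.66711759]
283 [525.68540468  13.07362111 175.07129277] [486.5551976  -48.42111182 168.16919305] [574.52711905  39.49221646 180.98888077] ((530.021240234375, -4.7868452072143555), 44.618587493896484)
```

View pics/crop3.png

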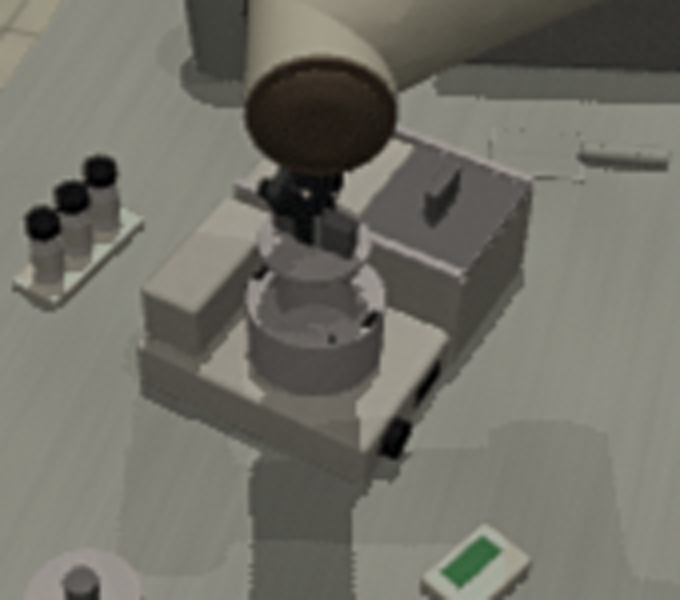

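In the side view the lid hangs level above the barrel at crop (315,260). Its centre reads (530.0,-4.8), against the rim at (529.1,-6.2) in the same camera, so the offset is about 1.5 mm. I'll correct for that and lower it; it should seat at tool z of about 0.1225.

```bash
python3 - <<'E'
from h import *
C=np.array([.5294,-.0062]); R=down(YAW+np.pi/2)
ctrl.move_linear([*C,.145],rot=R,max_speed=.1); ctrl.pause(.15)
s=ctrl.get_state(); print(s['t'],s['tool_pos'],s['ft_force'])
r=ctrl.move_linear([*C,.119],max_speed=.03,force_limit=7)
s=ctrl.get_state(); print(r,s['t'],s['tool_pos'],s['ft_force'],s['wrist_torque'],s['finger_gap'])
b=snap('side'); j=cv2.cvtColor(b['img'],cv2.COLOR_RGB2BGR)[160:250,270:390]
cv2.imwrite('pics/crop4.png',cv2.resize(j,None,fx=6,fy=6,interpolation=cv2.INTER_CUBIC))
E
```

```text
12.725 [ 0.53007893 -0.00605946  0.14588423] [ 0.02065275  0.9720981  -1.36146855]
True 13.4333 [ 0.52919143 -0.00629945  0.12251365] [-0.9866573  -0.57070905  3.19046576] [ 0.11575655 -0.00896949  0.02261545] 0.014660164016685169
```

View pics/crop4.png

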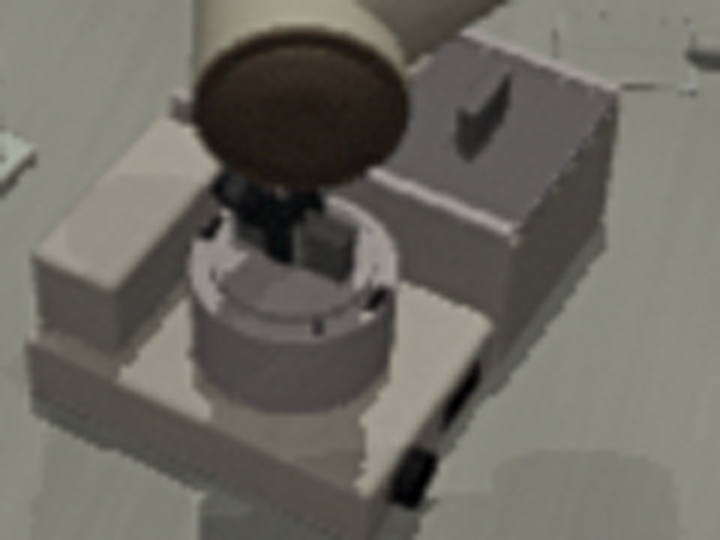

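The lid sat down flat at tool z = 0.1225, as predicted, and the crop shows the flange flush on the rim. Now I'll turn it clockwise in small monitored steps.

```bash
python3 - <<'E'
from h import *
p=np.array([.5292,-.0063,.1222])
for d in (5,15,25,35,45):
    r=ctrl.move_linear(p,rot=down(YAW+np.pi/2-np.radians(d)),max_speed=.05,force_limit=15)
    s=ctrl.get_state(); y=np.array(s['tool_rot'])[:,1]
    print(d,r,round(s['t'],2),np.round(s['tool_pos'],4),'bar in mill',round(float(np.degrees(np.arctan2(y[1],y[0])-YAW)-90),2),np.round(s['ft_force'],1),np.round(s['wrist_torque'],2),round(s['finger_gap'],4))
    if r: break
ctrl.pause(.3)
a=snap('top'); b=snap('side')
np.savez('s5.npz',**{'a_'+k:v for k,v in a.items()},**{'b_'+k:v for k,v in b.items()})
ia=cv2.cvtColor(a['img'],cv2.COLOR_RGB2BGR)[150:240,300:400]; j=cv2.cvtColor(b['img'],cv2.COLOR_RGB2BGR)[160:250,270:370]
cv2.imwrite('pics/crop5.png',cv2.resize(np.hstack([ia,j]),None,fx=4,fy=4,interpolation=cv2.INTER_CUBIC))
P=world(b);z=P[...,2];k=(np.hypot(P[...,0]-.529,P[...,1]+.006)<.046)&(z>.112)&(z<.126)
q=P[k]*1000; print(len(q),np.median(q[:,2]),cv2.minEnclosingCircle(q[:,:2].astype(np.float32)))
E
```

```text
5 False 13.73 [ 0.5296 -0.0063  0.1225] bar in mill -4.89 [0.  0.9 2.9] [ 0.12  0.13 -0.08] 0.0147
15 False 14.06 [ 0.5295 -0.0063  0.1225] bar in mill -14.8 [-0.6 -0.3  4.4] [ 0.02  0.15 -0.09] 0.0149
25 False 14.38 [ 0.5296 -0.0062  0.1225] bar in mill -24.76 [0.6 0.1 4. ] [ 0.01  0.03 -0.17] 0.015
35 False 14.71 [ 0.5296 -0.0062  0.1225] bar in mill -34.75 [0.6 0.6 4.7] [ 0.05  0.   -0.16] 0.0147
45 False 15.03 [ 0.5296 -0.0062  0.1225] bar in mill -44.81 [0.  0.3 4.9] [ 0.08 -0.04 -0.17] 0.0146
296 117.93225090891465 ((528.2788696289062, -5.800718784332275), 45.19570541381836)
```

View pics/crop5.png

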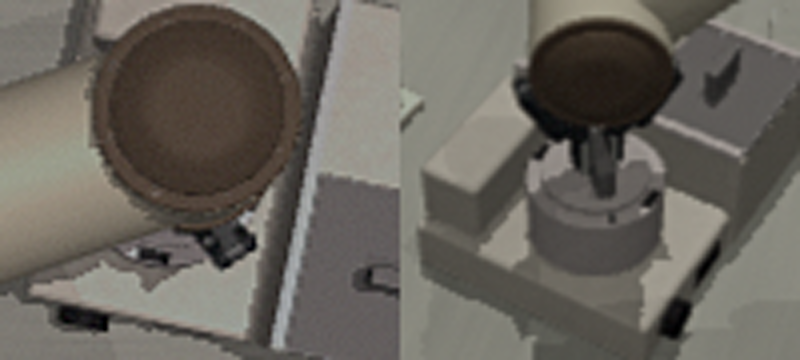

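The bar's free end at crop (603,195) points at the near stud at (612,215), and the cover still looks shut. One numeric check of the bar angle and cover, using the saved side view, then I'll hand in.

```bash
python3 - <<'E'
from h import *
from meas import rect
d=np.load('s5.npz'); b={k[2:]:d[k] for k in d if k[0]=='b'}
P=world(b);z=P[...,2]; c=np.array([.529,-.006])
u=np.array([np.cos(YAW-np.pi/4),np.sin(YAW-np.pi/4)]); X=P[...,:2]-c; al=-(X@u); pe=X@np.array([-u[1],u[0]])
k=(z>.1465)&(z<.152)&(al>.008)&(al<.04)&(abs(pe)<.02)
print('bar along mm',al[k].max()*1e3,'perp mean',pe[k].mean()*1e3); rect(P,k,'bar')
vx=cv2.fitLine((P[k][:,:2]*1000).astype(np.float32),cv2.DIST_L2,0,.01,.01).ravel(); print('line angle in mill',np.degrees(np.arctan2(vx[1],vx[0])-YAW))
rect(P,(np.hypot(P[...,0]-.461,P[...,1]+.143)<.06)&(z>.128)&(z<.15),'tab')
E
```

```text
bar along mm 33.45658977066357 perp mean 0.5418417986149728
bar 28 c [519.5  13.3] sz [15.5 24.2] a 17.2 mean [518.6  11.8] z 0.149
line angle in mill -48.25703128377757
tab 44 c [ 461.2 -144.6] sz [47.9 14.5] a 77.6 mean [ 460.  -142.2] z 0.1359
```

```bash
python3 - <<'E'
from h import *
s=ctrl.get_state(); print(s['t'],np.round(s['tool_pos'],4),np.round(s['ft_force'],1),s['finger_gap'])
ctrl.job_done()
E
```

```text
15.4333 [ 0.5296 -0.0062  0.1226] [ 0.4 -0.2  5.6] 0.014645456117308922
the job is handed in; nothing more can be done
```

I handed the job in at 15.4 s. The cover is shut and the lid is seated and turned halfway, with the gripper still holding the handle.

- **Cover:** I pushed it to its end stop. Its tab then read about -56 mm along the mill's x axis, against -55 mm when shut. A second push moved it no further, and it still read shut at the end.
- **Lid seating:** It went into the barrel and sat down at tool z = 0.1225 m, as predicted. The bar's top measured 0.149 m, which fits a lid lying flat on the rim.
- **Turn:** The tool turned 44.8° clockwise by my measured mill yaw. That is short of the 60 to 80° click zone; I did not read the click joint itself. The wrist torque stayed at about 0.2 N m and the downward push at about 5 N.

**Small disagreement:** a line fitted to the 28 visible pixels of the bar gave -48° instead of about -45°. I take that as noise, because the bar's measured centre lies on the stud line to within 0.5 mm and the picture shows the bar pointing at the stud. I did not measure the bystanders again at the end, but nothing in the moves or pictures suggested they were touched.

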